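# Flip the tag of the empty crucible holder

### The arm

A 7-joint arm with a two-finger parallel gripper is mounted at the origin on the work surface. World frame = base frame: x ahead of the robot, y to its left, z up, the work surface at z = 0. Lengths are in m, angles in rad, forces in N, time in s.
With the tool pointing down it reaches from about 0.35 to 0.775 m from the base axis. Payload 3.1 kg.
Tool frame: the origin (TCP) lies at the very end of the fingers, on their centre line; the grasp point (between the pads) lies 19 mm behind it (arm.tcp_to_grasp is the distance from the TCP to the grasp point, in m); z points along the fingers, y is the line along which they close (so a half turn about z gives the same grasp; the last joint's range is limited). The gripper opens to 85 mm and grips with 20 to 120 N. Pads are 22 mm wide; open, the fingers measure 114 mm over their backs; the gripper's body (76 mm by 85 mm) begins 54 mm behind the grasp point. The pads swing forward as they close: fully open they stand 13 mm farther back than shut.
Start: joints at [-1.238, 0.311, 0.014, 1.512, -0.004, 1.319, -0.027], TCP at [0.201, 0.512, 0.231] pointing down, gripper open.
Joint ranges: [-2.7, 2.7], [-0.3, 1.91], [-1.27, 1.3], [0.12, 2.57], [-1.44, 4.58], [0.2, 2.03], [-3.05, 3.05]. Speed limits (rad/s): [2.79, 2.79, 3.14, 3.14, 3.14, 3.14, 3.14].

### API

Orientations are given as a unit quaternion [x, y, z, w].
In Python, from station import sensors, snapshot, job, arm gives the robot as it stands.
- The arm moves only by the shell command python3 -m pendant 'ROWS' [FORCE]. ROWS is text: rows parted by semicolons, each of 7 numbers parted by spaces: the gripper command: -1 is fully open, 1 is shut, values between are in proportion, then the shift along the world's x, y, z each as a share of 0.15 m, from -1 to 1, then the turn, a rotation vector about the world's x, y, z each as a share of 180 degrees, from -1 to 1. A call has 1 to 8 rows; each row shifts and turns the commanded pose from where the row before left it; what a row does not reach is not made up. A row lasts 1/12 s, in which the tool goes at most 41.7 mm and 7.16 degrees, less where a joint would pass 70% of its speed; a pose out of reach is approached as far as the arm can. A call with a number of a shift or a turn outside -1 to 1 is refused whole. A call with a gripper value outside its range is refused whole. The fingers move at their own pace and stop on an object; FORCE is the grip in N (left out, the last holds). Time passes only in rows, so rows that do not move let the fingers close. It gives the time, the measured TCP pose, the force, the opening and the grip force at its end, in the units of the state.
- sensors.read_state(): the state, without advancing time (a new reading comes with each control period).
- snapshot(name): name is "scene" or "top" or "wrist"; returns a dict with "img" (480x640x3 uint8, red, green, blue), "K" (3x3 intrinsics, pixels), "xyz" and "rotation" of the camera in the world; the wrist camera has in their place "hand_eye" (4x4, takes a point from camera to tool coordinates, whose origin is the TCP and whose axes are the flange's). Camera axes: x right, y down, z forward; pixel columns grow to the right and rows downward; lengths in m; the calibration is good to about 2 mm. A picture is of the moment at which its call begins: read the wrist's pose just before it. There is no depth.
- job.close_job(): hands the job in; it is judged then, once.
The state is a dict: "time_s": time; "qpos": joint angles; "joint_vel": joint speeds; "joint_torque": joint torques, N m; "eef_pos": TCP position; "ee_rot": TCP orientation; "wrist_force": force on the tool from outside, world axes, zero at the start; "torque": the same for the moment, N m; "width": opening from 0.0 (shut) to 1.0 (fully open); "grasp_force": force on a finger pad.
Only numpy, scipy, OpenCV 4.12 (cv2) and the standard library are available. Lean on these libraries where they do the work, as an engineer would, in place of code of your own. Each camera call takes 0.05 s, during which the arm holds its last target. There are 200 camera calls.

### The job

One of the three crucible holders is empty because its crucible is on the balance. With the fingertips, gently push that holder's flip tag (by its upright thumb tab, then by the tag itself) over its pivot and fully down flat on the other side, so that it shows its cross instead of its ring. Do not pinch or fling the tag, leave the other two tags as they are, and do not pick up or move the seated crucibles, the tools or the vessels around them.

Things in the scene. Friction and masses are not known exactly. Their poses are not given: they have to be found in the camera images.
- holder_a: Fixed holder a: aluminium base 120 x 125 x 12 mm (its x, y, z), origin at the centre of its underside, z up. A round black seat (44 mm across, top 20 mm above the bench) lies 34 mm to -y of the origin; the flip tag is 28 mm to +y, on two thin posts. Its -x side faces roughly the robot (turned by up to 0.25 rad). Its seat is EMPTY: its crucible is on the balance.
- tag_a (a joint): Angle (rad) of this holder's flip tag: 0 = level on the -x side of the pivot (ring face up), pi/2 = straight up, pi = level on the +x side (cross face up); stops at 0 and pi. Starts at 0 to 0.3. Stiff hinge (0.03 N m, no spring): the tag stays where it is left and does not fall over by itself, so it must be pushed all the way.
- tag_a_hinge (a point): Middle of the pivot of holder a's tag, 100 mm above the bench; the pivot runs along the holder's y. Below the level tag, farther than 20 mm from the pivot, is empty space down to the base (12 mm above the bench). The two posts stand outside the tag's side edges, 27 mm and more from its middle, and end near pivot height.
- tag_a_tab (a point): Middle of the tip of the thumb tab of holder a's tag: a white fin 26 mm wide along the pivot, 5 mm thick, reaching 40 mm out from the pivot axis, square to the tag plate on its ring face; fixed to the tag and turning with it (upright at 0, level towards the holder's +x at pi/2, hanging down at pi). Past upright the plate leans over a finger that is still on the tab.
- tag_a_edge (a point): Middle of the bead at the free edge of holder a's tag; moves with it. The tag is a white plate, 48 mm wide along the pivot, 5 mm thick; the bead is 8 mm thick, its centre 65 mm and outermost point 69 mm from the pivot. Raised black ring on one face, cross on the other (up to 2 mm, not felt).
- holder_b: Fixed holder b: aluminium base 120 x 125 x 12 mm (its x, y, z), origin at the centre of its underside, z up. A round black seat (44 mm across, top 20 mm above the bench) lies 34 mm to -y of the origin; the flip tag is 28 mm to +y, on two thin posts. Its -x side faces roughly the robot (turned by up to 0.25 rad). A crucible stands in its seat.
- tag_b (a joint): Angle of holder b's flip tag, same make as tag_a; starts at 0 to 0.3 (ring face up) and must stay as it is.
- tag_b_hinge (a point): Middle of the pivot of holder b's tag, 100 mm above the bench; the pivot runs along the holder's y. Below the level tag, farther than 20 mm from the pivot, is empty space down to the base (12 mm above the bench). The two posts stand outside the tag's side edges, 27 mm and more from its middle, and end near pivot height.
- tag_b_tab (a point): Middle of the tip of the thumb tab of holder b's tag: a white fin 26 mm wide along the pivot, 5 mm thick, reaching 40 mm out from the pivot axis, square to the tag plate on its ring face; fixed to the tag and turning with it (upright at 0, level towards the holder's +x at pi/2, hanging down at pi). Past upright the plate leans over a finger that is still on the tab.
- tag_b_edge (a point): Middle of the bead at the free edge of holder b's tag; moves with it. The tag is a white plate, 48 mm wide along the pivot, 5 mm thick; the bead is 8 mm thick, its centre 65 mm and outermost point 69 mm from the pivot. Raised black ring on one face, cross on the other (up to 2 mm, not felt).
- holder_c: Fixed holder c: aluminium base 120 x 125 x 12 mm (its x, y, z), origin at the centre of its underside, z up. A round black seat (44 mm across, top 20 mm above the bench) lies 34 mm to -y of the origin; the flip tag is 28 mm to +y, on two thin posts. Its -x side faces roughly the robot (turned by up to 0.25 rad). A crucible stands in its seat.
- tag_c (a joint): Angle of holder c's flip tag, same make as tag_a; starts at 0 to 0.3 (ring face up) and must stay as it is.
- tag_c_hinge (a point): Middle of the pivot of holder c's tag, 100 mm above the bench; the pivot runs along the holder's y. Below the level tag, farther than 20 mm from the pivot, is empty space down to the base (12 mm above the bench). The two posts stand outside the tag's side edges, 27 mm and more from its middle, and end near pivot height.
- tag_c_tab (a point): Middle of the tip of the thumb tab of holder c's tag: a white fin 26 mm wide along the pivot, 5 mm thick, reaching 40 mm out from the pivot axis, square to the tag plate on its ring face; fixed to the tag and turning with it (upright at 0, level towards the holder's +x at pi/2, hanging down at pi). Past upright the plate leans over a finger that is still on the tab.
- tag_c_edge (a point): Middle of the bead at the free edge of holder c's tag; moves with it. The tag is a white plate, 48 mm wide along the pivot, 5 mm thick; the bead is 8 mm thick, its centre 65 mm and outermost point 69 mm from the pivot. Raised black ring on one face, cross on the other (up to 2 mm, not felt).
- crucible_b_mid (a point): Point 25 mm up the axis of a loose white lidded porcelain crucible, 45 mm across and 54 mm tall, 50 g; it stands in the seat of holder b. Not to be disturbed.
- crucible_c_mid (a point): Point 25 mm up the axis of a loose white lidded porcelain crucible, 45 mm across and 54 mm tall, 50 g; it stands in the seat of holder c. Not to be disturbed.
- brush_mid (a point): About the middle of a loose brush, 190 mm long, 18 mm thick, yellow handle and black bristles, lying on the bench between the robot and the holders. Not to be disturbed.
- spatula: Loose steel sampling spoon, 160 mm long, lying on the bench between the robot and the holders; origin near its middle, on its underside. Not to be disturbed.
- jar: Loose jar, 56 mm across, 75 mm tall, beyond the holders; origin at the centre of its underside.
- beaker: Loose glass beaker, 66 mm across, 85 mm tall, beyond the holders; origin at the centre of its underside.
- dish: Loose white weighing dish, 76 mm across, 20 mm tall, beyond the holders; origin at the centre of its underside.

How it is judged:
By the outcome, as a careful person would: the job done as asked, in the order asked, and still so for the second after the job is handed in, with the robot touching nothing.
It also fails if it takes over 40 s, if anything falls off the work surface, if the arm or the gripper's body presses on something with over 40 N, if the wrist force passes 120 N, or if a joint passes its speed limit or range.

## Working session

There is one attempt and no reset: what is moved stays moved. The work goes in short steps, Python scripts to look and compute and a shell command to move; the robot and the scene stay as the last step left them, time stands still between calls to the robot, and variables do not carry over. Pictures are saved under pics/ and viewed, at most 10 in all, crops included, and the job is handed in when it is done.

```bash
mkdir -p pics; ls; cat > h.py <<'E'
import numpy as np, cv2
from station import sensors, snapshot, job, arm
def pic(cam,fn):
    s=snapshot(cam); cv2.imwrite('pics/'+fn,s['img'][:,:,::-1]); np.savez('pics/'+fn[:-4],**{k:np.array(v) for k,v in s.items()}); return s
def ray(s,u,v,z):
    R=np.array(s['rotation']); 
    d=R@np.linalg.inv(s['K'])@[u,v,1]; o=np.array(s['xyz']); return o+d*(z-o[2])/d[2]
def proj(s,p):
    c=np.array(s['rotation']).T@(np.array(p)-s['xyz']); q=s['K']@c; return q[:2]/q[2]
E
python3 - <<'E'
from h import *
for c in('scene','top'):
    s=pic(c,c+'0.png'); print(s['xyz'],s['rotation'],s['K'])
print(sensors.read_state())
E
```

```text
pics
[ 1.06458956 -0.31060161  0.79419279] [ 0.82707401  0.43251147 -0.17213413 -0.31504324] [[477.24697344   0.         322.85974697]
 [  0.         477.24697344 243.63768275]
 [  0.           0.           1.        ]]
[0.47691177 0.02247206 0.90280257] [ 0.7158111  -0.69520308  0.0478561  -0.04491032] [[447.39284899   0.         324.08334135]
 [  0.         447.39284899 247.41762334]
 [  0.           0.           1.        ]]
{'time_s': 0.1, 'qpos': array([-1.2376931 ,  0.31168858,  0.01399967,  1.51292975, -0.00442322,
        1.31921422, -0.0271722 ]), 'joint_vel': array([ 0.00090625, -0.00161357,  0.00086867, -0.00507831, -0.00024376,
        0.00098062, -0.00152284]), 'joint_torque': array([ 6.78693996e-04, -3.80851686e+01,  1.46690723e-01, -2.31243038e+01,
        1.22920444e-02,  8.11166537e-03,  2.27649622e-05]), 'eef_pos': array([0.20108562, 0.51119723, 0.23029284]), 'ee_rot': array([ 1.86261321e-01,  9.82499619e-01, -1.09123459e-03, -1.70450389e-04]), 'wrist_force': array([-0.05472027,  0.29406064,  0.66144742]), 'torque': array([-0.01189912, -0.04386973,  0.02370189]), 'grasp_force': 0.0, 'width': 0.9979988216460651}
```

Rotation is a quaternion.

```bash
sed -i "s/^import.*/&\nfrom scipy.spatial.transform import Rotation as Ro/; s/np.array(s\['rotation'\])/Ro.from_quat(s['rotation']).as_matrix()/" h.py; cat h.py|tail -7
```

```text
def pic(cam,fn):
    s=snapshot(cam); cv2.imwrite('pics/'+fn,s['img'][:,:,::-1]); np.savez('pics/'+fn[:-4],**{k:np.array(v) for k,v in s.items()}); return s
def ray(s,u,v,z):
    R=Ro.from_quat(s['rotation']).as_matrix(); 
    d=R@np.linalg.inv(s['K'])@[u,v,1]; o=np.array(s['xyz']); return o+d*(z-o[2])/d[2]
def proj(s,p):
    c=Ro.from_quat(s['rotation']).as_matrix().T@(np.array(p)-s['xyz']); q=s['K']@c; return q[:2]/q[2]
```

View pics/top0.png

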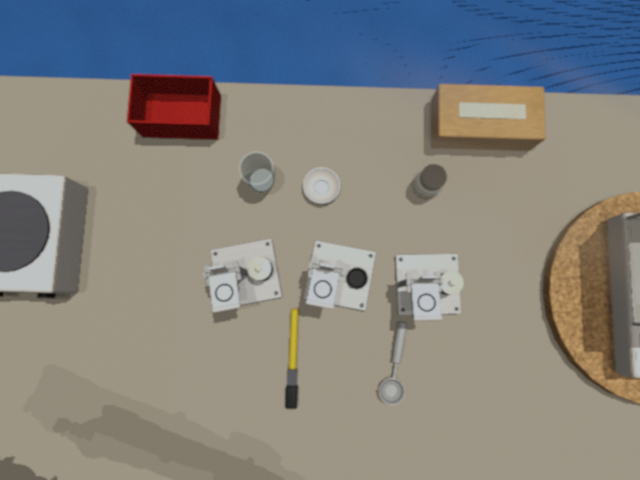

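View pics/scene0.png

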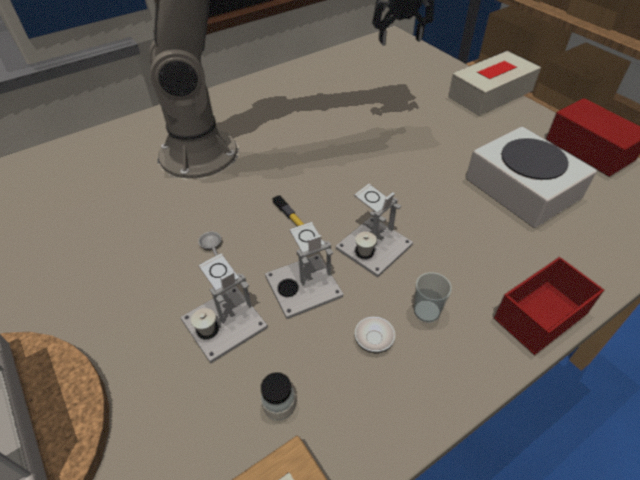

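Holder a is the middle one: its empty black seat is at about (357,278) in the top view and (288,288) in the scene view. I'll enlarge it.

```bash
python3 - <<'E'
import cv2,numpy as np
a=cv2.imread('pics/top0.png')[230:320,290:390]; b=cv2.imread('pics/scene0.png')[215:320,255:350]
a=cv2.resize(a,None,fx=4,fy=4,interpolation=cv2.INTER_CUBIC); b=cv2.resize(b,None,fx=4,fy=4,interpolation=cv2.INTER_CUBIC)
c=np.zeros((420,780,3),np.uint8); c[:360,:400]=a; c[:420,400:780]=b; cv2.imwrite('pics/crop0.png',c)
E
```

```text
(no output)
```

View pics/crop0.png

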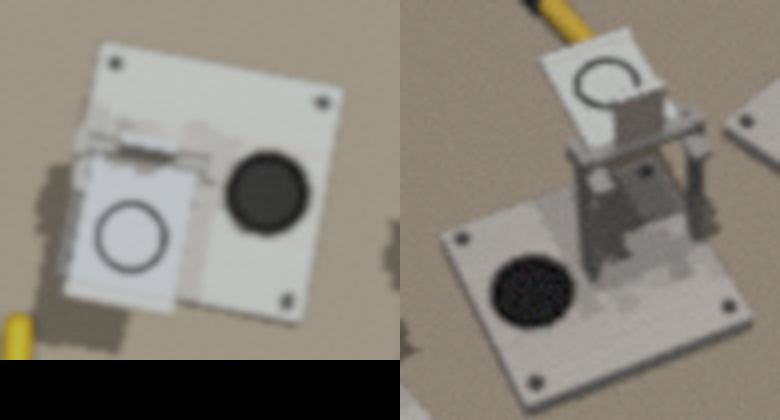

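The crop shows the holder plate corners, seat and free edge of tag a clearly in both views. Next I'll fit pose and tag angle from these points.

```bash
cat > fit.py <<'E'
from h import *
from scipy.optimize import least_squares
S={c:dict(np.load(f'pics/{c}0.npz')) for c in('top','scene')}
T=lambda x,y:(290+x/4,230+y/4); C=lambda x,y:(255+(x-400)/4,215+y/4)
def tagp(th,r,y,h=0): # along plate r, normal (ring side) h
    return [-r*np.cos(th)+h*np.sin(th),.028+y,.1+r*np.sin(th)+h*np.cos(th)]
def obs(th):
    e=lambda sy:tagp(th,.067,sy*.024,.003)
    return [('top',[.06,.0625,.012],T(102,42)),('top',[.06,-.0625,.012],T(342,90)),('top',[-.06,-.0625,.012],T(300,323)),
 ('top',[0,-.034,.02],T(267,193)),('scene',[-.06,-.0625,.012],C(441,235)),('scene',[.06,-.0625,.012],C(528,408)),('scene',[.06,.0625,.012],C(750,318)),
 ('scene',[0,-.034,.02],C(532,291)),('top',e(1),T(65,295)),('top',e(-1),T(172,311)),('scene',e(-1),C(540,60)),('scene',e(1),C(630,28))]
def W(p,q): 
    c,s=np.cos(p[2]),np.sin(p[2]); return np.array([p[0]+c*q[0]-s*q[1],p[1]+s*q[0]+c*q[1],q[2]])
f=lambda p:np.concatenate([proj(S[c],W(p,q))-uv for c,q,uv in obs(p[3])])
if __name__=='__main__':
    r=least_squares(f,[.45,0,0,.1]); p=r.x; print(p); print(r.fun.reshape(-1,2).round(1))
    for n,q in dict(hinge=[0,.028,.1],tab=tagp(p[3],0,0,.04),edge=tagp(p[3],.065,0),seat=[0,-.034,.02]).items(): print(n,W(p,q).round(4))
    for n,u,v,z in [('cb',259,268,.054),('cc',452,283,.054),('bk',258,168,.05),('ringb',224,293,.1),('ringc',427,302,.1),('brush top',294,312,.01),('dish',321,186,.01)]: print(n,ray(S['top'],u,v,z).round(3))
E
python3 fit.py
```

```text
[ 0.54156149 -0.01249243 -0.16224569 -0.00289255]
[[-0.6 -1.4]
 [ 0.5 -1.6]
 [ 0.3 -0.6]
 [ 0.2 -1. ]
 [-1.1 -1.8]
 [-1.2 -1.7]
 [ 0.6 -1.8]
 [-0.7 -2.3]
 [-0.1 -1.7]
 [-0.3 -0.5]
 [-0.6 -0.2]
 [-1.3  0.4]]
hinge [0.5461 0.0151 0.1   ]
tab [0.546  0.0152 0.14  ]
edge [0.4819 0.0256 0.0998]
seat [ 0.5361 -0.046   0.02  ]
cb [0.546 0.143 0.054]
cc [ 0.528 -0.224  0.054]
bk [0.743 0.155 0.05 ]
ringb [0.496 0.197 0.1  ]
ringc [ 0.49  -0.166  0.1  ]
brush top [0.465 0.076 0.01 ]
dish [0.722 0.03  0.01 ]
```

```bash
R="0.131"; python3 -m pendant '1 0.131 -0.205 0 0 0 0.0042;1 0.131 -0.205 0 0 0 0.0042;1 0.131 -0.205 0 0 0 0.0042;1 0.131 -0.205 0 0 0 0.0042;1 0.131 -0.205 0 0 0 0.0042;1 0.131 -0.205 0 0 0 0.0042;1 0.131 -0.205 0 0 0 0.0042;1 0.131 -0.205 0 0 0 0.0042' 20
python3 -m pendant '1 0.131 -0.205 0 0 0 0.0042;1 0.131 -0.205 0 0 0 0.0042;1 0.131 -0.205 0 0 0 0.0042;1 0.131 -0.205 0 0 0 0.0042;1 0.131 -0.205 0 0 0 0.0042;1 0.131 -0.205 0 0 0 0.0042;1 0.131 -0.205 0 0 0 0.0042;1 0.131 -0.205 0 0 0 0.0042'
python3 -m pendant '1 0 0 0 0 0 0'
cat > st.py <<'E'
from fit import *
import sys
s=sensors.read_state(); p=[.5461,.0151]; ex=np.array([.987,-.161]); ey=np.array([.161,.987])
d=s['eef_pos'][:2]-p; R=Ro.from_quat(s['ee_rot']).as_matrix()
print('t',s['time_s'],'local x,y,z-.1',(d@ex).round(4),(d@ey).round(4),(s['eef_pos'][2]-.1).round(4),'yaw of -toolx',np.arctan2(-R[1,0],-R[0,0]).round(3),'tilt',R[2,2].round(4),'F',s['wrist_force'].round(1),'w',s['width'])
E
python3 st.py
```

```text
time_s: 0.77
eef_pos: [0.3588, 0.264, 0.231]
ee_rot: [0.134, 0.991, -0.0, -0.0]
wrist_force: [0.6, -0.5, -0.2]
width: -0.001
grasp_force: 0.0
time_s: 1.43
eef_pos: [0.516, 0.0184, 0.231]
ee_rot: [0.081, 0.997, 0.0, -0.0]
wrist_force: [0.6, -0.7, -0.2]
width: -0.002
grasp_force: 0.0
time_s: 1.52
eef_pos: [0.5182, 0.01, 0.2311]
ee_rot: [0.088, 0.996, -0.004, 0.002]
wrist_force: [-0.2, -1.5, 0.1]
width: -0.002
grasp_force: 0.0
t 1.5167 local x,y,z-.1 -0.0267 -0.0095 0.1311 yaw of -toolx -0.176 tilt -1.0 F [-0.2 -1.5  0.1] w -0.0018988708766094287
```

```bash
python3 -m pendant '1 0 0 0 0 0 0;1 0 0 0 0 0 0;1 0 0 0 0 0 0' >/dev/null; python3 - <<'E'
import st
from h import *
s0=sensors.read_state(); s=pic('wrist','w1.png')
T=np.eye(4);T[:3,:3]=Ro.from_quat(s0['ee_rot']).as_matrix();T[:3,3]=s0['eef_pos'];M=T@np.array(s['hand_eye'])
w={'K':s['K'],'xyz':M[:3,3],'rotation':Ro.from_matrix(M[:3,:3]).as_quat()}
from fit import W,tagp
p=[.54156,-.01249,-.16225]
im=s['img'][:,:,::-1].copy()
for q in ([-.067,.052,.103],[-.067,.004,.103],[-.0025,.041,.14],[-.0025,.015,.14],[0,-.034,.02],[.06,-.0625,.012]):
    u=proj(w,W(p,q)); print(u); cv2.circle(im,tuple(int(v) for v in u),4,(0,0,255),1)
cv2.imwrite('pics/w1o.png',im); np.savez('pics/w1c',**w)
E
```

```text
t 1.7667 local x,y,z-.1 -0.0317 0.0014 0.1309 yaw of -toolx -0.161 tilt -1.0 F [-0.4 -1.4 -0. ] w 0.0018230317622307264
[351.9855997  191.13966322]
[290.12641731 190.9970163 ]
[338.48086985 287.44795388]
[303.07474931 287.38462732]
[263.02472387 239.92514393]
[241.89846632 287.79550642]
```

View pics/w1o.png

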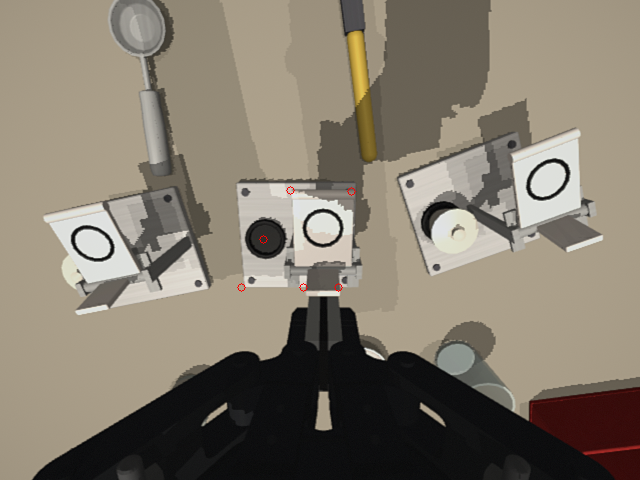

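The wrist view shows tag a at about (322,228), tab tip at about (323,293) and bead at y≈197. This matches the fit to within 3 mm and implies a tag angle near 0.1. Next I descend on the ring side and push the tab.

```bash
python3 -m pendant '1 0 0 -0.231 0 0 0;1 0 0 -0.231 0 0 0;1 0 0 -0.231 0 0 0;1 0 0 0 0 0 0;1 0 0 0 0 0 0;1 0 0 0 0 0 0' >/dev/null; python3 st.py
python3 -m pendant '1 0.035 -0.006 0 0 0 0;1 0.035 -0.006 0 0 0 0;1 0.035 -0.006 0 0 0 0;1 0.035 -0.006 0 0 0 0;1 0.035 -0.006 0 0 0 0;1 0.035 -0.006 0 0 0 0;1 0 0 0 0 0 0;1 0 0 0 0 0 0'>/dev/null; python3 st.py
```

```text
t 2.3167 local x,y,z-.1 -0.0296 0.0008 0.0292 yaw of -toolx -0.162 tilt -1.0 F [-0.  -0.2  0.9] w 0.00029006002817905655
t 2.9833 local x,y,z-.1 0.0018 -0.0007 0.0272 yaw of -toolx -0.164 tilt -1.0 F [ 0.4 -0.7  0.3] w -0.0019016371610882604
```

```bash
python3 -m pendant '1 0.022 -0.0036 -0.0133 0 0 0;1 0.022 -0.0036 -0.0133 0 0 0;1 0.022 -0.0036 -0.0133 0 0 0;1 0.0153 -0.0025 -0.02 0 0 0;1 0.0153 -0.0025 -0.02 0 0 0;1 0 0 0 0 0 0;1 0 0 0 0 0 0'>/dev/null; python3 - <<'E'
import st
from h import *
a=pic('scene','s2.png')['img'][170:300,220:380,::-1]
cv2.imwrite('pics/s2c.png',cv2.resize(a,None,fx=4,fy=4,interpolation=cv2.INTER_CUBIC))
E
```

```text
t 3.5667 local x,y,z-.1 0.0159 -0.0005 0.0149 yaw of -toolx -0.164 tilt -1.0 F [-0.3  0.4 -0.2] w 0.000794032282052334
```

View pics/s2c.png

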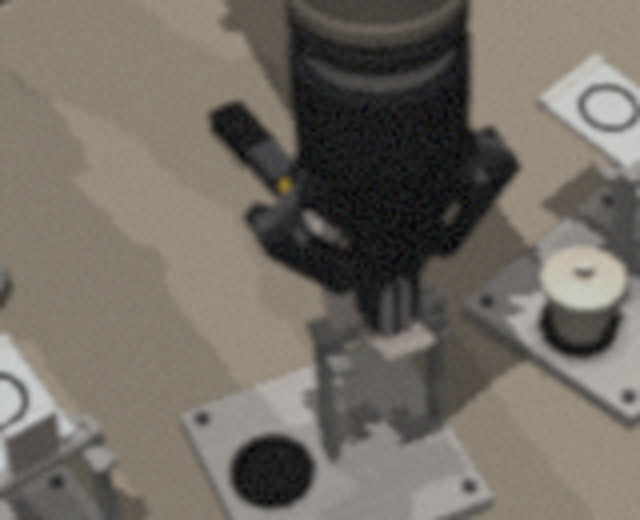

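The crop shows the tab pushed over towards +x, at about (405,345), and the holder otherwise untouched. Now I go up, back behind the plate and down.

```bash
python3 -m pendant '1 0 0 0.142 0 0 0;1 0 0 0.142 0 0 0;1 0 0 0.142 0 0 0;1 0 0 0.142 0 0 0;1 0 0 0 0 0 0;1 0 0 0 0 0 0'>/dev/null
python3 -m pendant '1 -0.158 0.026 0 0 0 0;1 -0.158 0.026 0 0 0 0;1 -0.158 0.026 0 0 0 0;1 -0.158 0.026 0 0 0 0;1 0 0 0 0 0 0;1 0 0 0 0 0 0'>/dev/null; python3 - <<'E'
import st
from h import *
a=pic('scene','s3.png')['img'][170:300,220:380,::-1]
cv2.imwrite('pics/s3c.png',cv2.resize(a,None,fx=4,fy=4,interpolation=cv2.INTER_CUBIC))
E
```

```text
t 4.6167 local x,y,z-.1 -0.0821 -0.0001 0.0994 yaw of -toolx -0.162 tilt -1.0 F [0.4 0.7 0.1] w -0.001024855276499235
```

View pics/s3c.png

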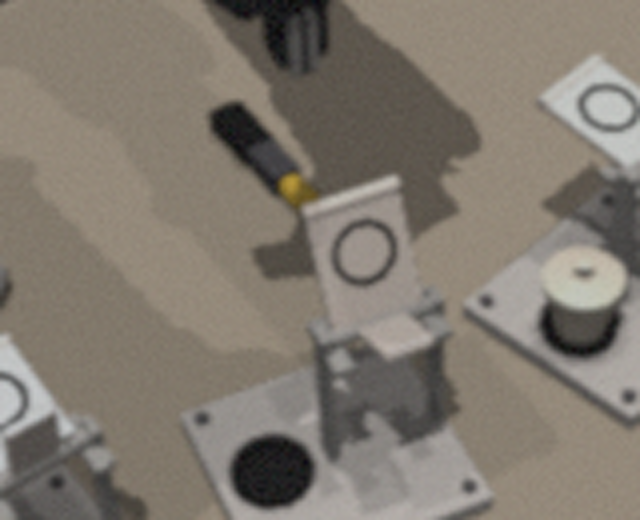

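The crop shows the tag standing at about 65° with its ring face still visible, bead at about (350,195). The gripper is behind it. I lower and push the plate.

```bash
python3 -m pendant '1 0 0 -0.17 0 0 0;1 0 0 -0.17 0 0 0;1 0 0 0 0 0 0;1 0.1 -0.016 0 0 0 0;1 0.1 -0.016 0 0 0 0;1 0 0 0 0 0 0;1 0 0 0 0 0 0'>/dev/null;python3 st.py
python3 -m pendant '1 0.04 -0.0065 0 0 0 0;1 0.04 -0.0065 0 0 0 0;1 0.04 -0.0065 0 0 0 0;1 0.04 -0.0065 0 0 0 0;1 0.04 -0.0065 0 0 0 0;1 0.04 -0.0065 0 0 0 0;1 0.04 -0.0065 0 0 0 0;1 0 0 0 0 0 0'>/dev/null;python3 st.py
```

```text
t 5.25 local x,y,z-.1 -0.0487 -0.0006 0.05 yaw of -toolx -0.165 tilt -1.0 F [-0.3  0.3 -0.5] w 0.002317935930480911
t 5.9167 local x,y,z-.1 -0.0058 -0.0004 0.0495 yaw of -toolx -0.164 tilt -1.0 F [0.4 0.2 0.4] w 0.0032214022925953632
```

```bash
python3 -m pendant '1 0.0306 -0.005 -0.0058 0 0 0;1 0.0306 -0.005 -0.0058 0 0 0;1 0.0306 -0.005 -0.0058 0 0 0;1 0.0306 -0.005 -0.0058 0 0 0;1 0.0316 -0.0052 -0.0244 0 0 0;1 0.0316 -0.0052 -0.0244 0 0 0;1 0.0316 -0.0052 -0.0244 0 0 0;1 0 0 0 0 0 0'>/dev/null;python3 st.py
python3 -m pendant '1 0.0215 -0.0035 -0.0333 0 0 0;1 0.0215 -0.0035 -0.0333 0 0 0;1 0.0215 -0.0035 -0.0333 0 0 0;1 0.008 -0.0013 -0.029 0 0 0;1 0.008 -0.0013 -0.029 0 0 0;1 0.008 -0.0013 -0.029 0 0 0;1 0 0 0 0 0 0;1 0 0 0 0 0 0'>/dev/null;python3 st.py
```

```text
t 6.5833 local x,y,z-.1 0.0263 -0.0004 0.034 yaw of -toolx -0.164 tilt -1.0 F [-0.3  0.8 -0.2] w -0.004068933727590084
t 7.25 local x,y,z-.1 0.0388 -0.0003 0.0065 yaw of -toolx -0.164 tilt -1.0 F [-0.7 -0.1 -0.6] w -0.0033374468622508315
```

```bash
for i in 1; do python3 -m pendant '1 0 0 -0.013 0 0 0;1 0 0 -0.008 0 0 0;1 0 0 0 0 0 0;1 0 0 0 0 0 0'>/dev/null;python3 st.py; python3 -m pendant '1 0 0 -0.006 0 0 0;1 0 0 0 0 0 0;1 0 0 0 0 0 0'>/dev/null;python3 st.py; done
```

```text
t 7.5833 local x,y,z-.1 0.0391 -0.0002 0.004 yaw of -toolx -0.164 tilt -1.0 F [ 0.2 -0.5 -0. ] w 0.0012437351881840306
t 7.8333 local x,y,z-.1 0.0392 -0.0002 0.003 yaw of -toolx -0.164 tilt -1.0 F [-0.5  0.2 -0.2] w 0.0009439041362776134
```

```bash
python3 -m pendant '1 0 0 -0.007 0 0 0;1 0 0 0 0 0 0;1 0 0 0 0 0 0'>/dev/null;python3 st.py; python3 -m pendant '1 0 0 -0.007 0 0 0;1 0 0 0 0 0 0;1 0 0 0 0 0 0'>/dev/null;python3 st.py
```

```text
t 8.0833 local x,y,z-.1 0.0393 -0.0002 0.0026 yaw of -toolx -0.164 tilt -1.0 F [-1.9  1.1  4.2] w 0.004382241534251037
t 8.3333 local x,y,z-.1 0.0394 -0.0002 0.0025 yaw of -toolx -0.164 tilt -1.0 F [-3.5 -0.3  8.5] w -0.0010995885888970673
```

The fingertip stopped at h=2.5 mm and the force is rising, so the tag is on its stop. I retreat and check.

```bash
python3 -m pendant '1 0 0 0.03 0 0 0;1 0 0 0.2 0 0 0;1 0 0 0.2 0 0 0;1 0 0 0.2 0 0 0;1 0 0 0.2 0 0 0;1 -0.2 0.03 0 0 0 0;1 -0.2 0.03 0 0 0 0;1 -0.2 0.03 0 0 0 0'>/dev/null
python3 -m pendant '1 -0.2 0.03 0 0 0 0;1 -0.1 0.01 0 0 0 0;1 0 0 0 0 0 0;1 0 0 0 0 0 0;1 0 0 0 0 0 0;1 0 0 0 0 0 0'>/dev/null; python3 - <<'E'
import st
from h import *
a=pic('scene','s4.png')['img'][160:350,160:420,::-1]
cv2.imwrite('pics/s4c.png',cv2.resize(a,None,fx=3,fy=3,interpolation=cv2.INTER_CUBIC))
E
```

```text
t 9.5 local x,y,z-.1 -0.0959 -0.0029 0.1254 yaw of -toolx -0.164 tilt -1.0 F [-1.2  0.3  0.3] w -0.003974442689904799
```

View pics/s4c.png

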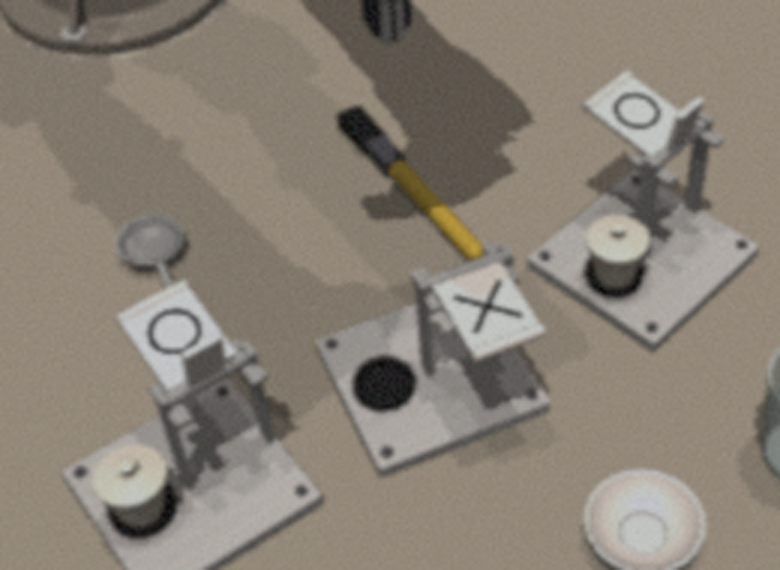

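The crop shows tag a flat on the far side with its cross up, at about (490,305). The other two tags, the crucibles and the tools look undisturbed, and the robot is clear of everything.

```bash
python3 -c "from station import job; print(job.close_job())"
```

```text
the job is handed in; nothing more can be done
None
```

Holder a's flip tag was pushed over and now lies flat against its far stop with the cross showing; in the last scene picture the other tags, crucibles and tools looked undisturbed, and the job is handed in.

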